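# Clear the fossil preparation board

## Task

Sweep all six stone chips off the green preparation board into the steel pan at its open end, pushing them with the red scraper block held flat on the board, never with the gripper itself and without bumping the magnifier lamp that overhangs the board. Then put the scraper back in the wide compartment of the tool tray, lying flat on its sole, setting it down before you let go. Leave everything else as it is.

Things in the scene. Friction and masses are not known exactly. Their poses are not given: they have to be found in the camera images.
- prep_board: Fossil preparation board fixed to the desk, steel chip pan built on its +y end. Origin on the desk under the middle of the green face; x across it (away from the robot), y along it to the pan. Green face level, 30 mm high, x -98 to 98, y -135 to 135 mm. Lips 12 mm above the face, 10 mm thick, bound it at x = -98, x = 98 and y = -135; the end at y = 135 is open.
- pan_floor (a point): Centre of the inner floor of the chip pan (board frame: 0, 180.5, 4 mm); axes as the board's. Inside 200 mm along x, 84 mm along y. Its wall next to the board is 3 mm thick, its top 5 mm lower than the green face; the other three walls stand 42 mm above the desk.
- magnifier: Rigid magnifier lamp standing behind the board. Origin on the desk below the lens centre, x away from the robot. White head with clear lens, x -86 to 86, y -115 to 115 mm, 255 to 285 mm above the desk, over the far half of the board: too low for an upright gripper; lean the tool back to the robot (22 to 40 degrees) to work under it. Post at x = 134 mm, foot radius 82 mm.
- lamp_front (a point): Middle of the lower front edge (the edge nearest the robot) of the magnifier's head, 255 mm above the desk; about 10 mm beyond the board's middle line.
- scraper: Scraper block, about 160 g, lying on its sole on the robot's right. Black sole and red body together 110 (x) by 44 (y) by 20 mm high, upright sides; on top a pale wooden grip rib 72 mm long (x), 16 mm thick (y), from 20 to 56 mm above the sole. Origin at the centre of the sole, z up; same after a half turn about z. Pinch the rib across its thickness.
- tool_tray: Pale wooden tool tray fixed to the desk, 132 (x) by 134 mm (y), floor 4 mm thick, 4 mm walls with tops at 24 mm. Three compartments, all 124 mm long in x: two 30 mm wide (brush, chisel) and a wide empty one, 58 mm, on the +y side. Origin on the desk under the middle. It stands on the robot's left.
- scraper_slot (a point): Centre of the floor of the wide empty compartment (tray frame: 0, 34, 4 mm); x along the compartment (124 mm), y across it (58 mm), axes as the tray's. The scraper lies along x, either way round.
- chip1: Pale buff limestone chip, about 23 by 19 mm and 11 mm thick, 11 g; origin at its middle. Loose on the green face.
- chip2: Pale buff limestone chip, about 23 by 19 mm and 11 mm thick, 11 g; origin at its middle. Loose on the green face.
- chip3: Pale buff limestone chip, about 23 by 19 mm and 11 mm thick, 11 g; origin at its middle. Loose on the green face.
- chip4: Pale buff limestone chip, about 23 by 19 mm and 11 mm thick, 11 g; origin at its middle. Loose on the green face.
- chip5: Pale buff limestone chip, about 23 by 19 mm and 11 mm thick, 11 g; origin at its middle. Loose on the green face.
- chip6: Pale buff limestone chip, about 23 by 19 mm and 11 mm thick, 11 g; origin at its middle. Loose on the green face.
- brush: Small brush with red handle, 110 mm, in a narrow compartment of the tray. Bystander. Origin on its underside.
- chisel: Small steel chisel with blue grip, 104 mm, in a narrow compartment of the tray. Bystander. Origin on its underside.
- ammonite: Brown ammonite on a stone slab 92 by 80 mm, 35 mm high, on the desk. Bystander. Origin under its centre.
- jar: Amber jar with black cap, 56 mm across, 75 mm high. Bystander. Origin under its centre.
- mug: Blue mug, 76 mm across, 90 mm high. Bystander. Origin under its centre.
- loupe: Brass hand lens with a dark handle lying on the desk on the robot's right, near the scraper, 140 mm long, 11 mm high. Bystander. Origin near its middle.
- board_face (a point): Centre of the green working face, 30 mm above the desk; axes as the board's.
There are look-alikes about, which are no part of the job. Leave any blue look-alike of the scraper alone.

How it is judged (in metres and radians):
On the way, in this order (a step that is already met when the one before it is completed fails the run):
1. the scraper is held down on the green face of the board (x of scraper in the frame of board_face between -0.1 and 0.1 m and y of scraper in the frame of board_face between -0.135 and 0.135 m and z of scraper in the frame of board_face below 0.008 m and contact force between the fingers and scraper above 1 N), for 0.2 s.
2. all six chips are in the pan (x of chip1 in the frame of pan_floor between -0.1 and 0.1 m and y of chip1 in the frame of pan_floor between -0.044 and 0.044 m and z of chip1 in the frame of pan_floor between -0.002 and 0.03 m and x of chip2 in the frame of pan_floor between -0.1 and 0.1 m and y of chip2 in the frame of pan_floor between -0.044 and 0.044 m and z of chip2 in the frame of pan_floor between -0.002 and 0.03 m and x of chip3 in the frame of pan_floor between -0.1 and 0.1 m and y of chip3 in the frame of pan_floor between -0.044 and 0.044 m and z of chip3 in the frame of pan_floor between -0.002 and 0.03 m and x of chip4 in the frame of pan_floor between -0.1 and 0.1 m and y of chip4 in the frame of pan_floor between -0.044 and 0.044 m and z of chip4 in the frame of pan_floor between -0.002 and 0.03 m and x of chip5 in the frame of pan_floor between -0.1 and 0.1 m and y of chip5 in the frame of pan_floor between -0.044 and 0.044 m and z of chip5 in the frame of pan_floor between -0.002 and 0.03 m and x of chip6 in the frame of pan_floor between -0.1 and 0.1 m and y of chip6 in the frame of pan_floor between -0.044 and 0.044 m and z of chip6 in the frame of pan_floor between -0.002 and 0.03 m), for 0.2 s.
3. the scraper is set down in the wide compartment while the fingers still hold it (x of scraper in the frame of scraper_slot between -0.012 and 0.012 m and y of scraper in the frame of scraper_slot between -0.012 and 0.012 m and z of scraper in the frame of scraper_slot between -0.003 and 0.01 m and angle between scraper's own z axis and vertical below 0.12 rad and angle between the x axis of scraper and the x axis of scraper_slot, either way round below 0.15 rad and contact force between the fingers and scraper above 1 N), for 0.1 s.
At the end, for the whole second after the job is handed in: All six chips lie inside the chip pan, and the scraper lies at rest, released, on its sole in the wide compartment of the tool tray: within 12 mm of its centre, at most 6 mm off its floor, within 0.12 rad of level and 0.15 rad of the compartment's direction (either way round) (all of step 2 and x of scraper in the frame of scraper_slot between -0.012 and 0.012 m and y of scraper in the frame of scraper_slot between -0.012 and 0.012 m and z of scraper in the frame of scraper_slot between -0.003 and 0.006 m and angle between scraper's own z axis and vertical below 0.12 rad and angle between the x axis of scraper and the x axis of scraper_slot, either way round below 0.15 rad and linear speed of scraper below 0.02 m/s and contact force between the fingers and scraper below 0.1 N); the robot touches nothing.
It fails at once if the magnifier lamp is touched with more than 2 N (contact force between magnifier and anything else above 2 N).
It fails at once if the gripper pushes or picks a chip (over 1 N) (contact force between any of the fingers, the arm and chip1 above 1 N or contact force between any of the fingers, the arm and chip2 above 1 N or contact force between any of the fingers, the arm and chip3 above 1 N or contact force between any of the fingers, the arm and chip4 above 1 N or contact force between any of the fingers, the arm and chip5 above 1 N or contact force between any of the fingers, the arm and chip6 above 1 N).
It fails at once if another thing on the desk or in the tray is shifted by more than 15 mm (distance of any of brush, chisel, ammonite, jar, mug, loupe from where it was at the start of the episode above 0.015 m).
It also fails if it takes over 61 s, if anything falls off the work surface, if the arm or the gripper's body presses on something with over 40 N, if the wrist force passes 120 N, or if a joint passes its speed limit or range.

## Robot

A 6-joint arm with a two-finger parallel gripper is mounted at the origin on the work surface. World frame = base frame: x ahead of the robot, y to its left, z up, the work surface at z = 0. Lengths are in mm, angles in rad, forces in N, time in s.
With the tool pointing down it reaches from about 300 to 850 mm from the base axis. Payload 4.2 kg.
Tool frame: the origin (TCP) lies on the centre line of the jaws, within the pads' length; the fingertips stand 19 mm ahead of it and the grasp point (between the pads) is the TCP; z points along the fingers, x is the direction in which the jaws open and shut, and the axes are right-handed (so a half turn about z gives the same grasp; the last joint's range is limited). The gripper opens to 91 mm and grips with 3 to 60 N. Pads are 32 mm wide; open, the fingers measure 118 mm over their backs; the gripper's body (76 mm by 178 mm) begins 60 mm behind the grasp point.
Start: joints at [-1.205, 0.32, 1.565, -0, 1.257, -0.02], TCP at [216.377, -532.75, 232.976] pointing down, gripper open.
Joint ranges: [-3.11, 3.11], [-0.84, 2.01], [0.21, 2.61], [-1.34, 4.49], [0.05, 2.63], [-2.56, 2.56]. Speed limits (rad/s): [2.57, 2.57, 3.14, 3.14, 3.14, 3.14].

## Interface

Orientations are given as a rotation vector (axis times angle).
In Python, from rig import r gives the robot as it stands. The module is installed in compiled form; this text tells all that it offers.
- The arm moves only by the tool play_rows, never from a script. Its argument "targets" is text: rows parted by semicolons, each of 4 numbers parted by spaces: the shift along the world's x, y, z in mm, then the turn about the world's z in degrees. In form: tx ty tz spin; .... A call has 1 to 10 rows; each row shifts and turns the commanded pose from where the row before left it; what a row does not reach is not made up. A row lasts 1/8 s, in which the tool goes at most 62.5 mm and 10.7 degrees, less where a joint would pass 70% of its speed; a pose out of reach is approached as far as the arm can. A call is refused whole if a number of a shift passes 62.5 or a number of a turn 10.7, either way. A call with a gripper value outside its range is refused whole. "grip" is the finger opening in mm, from 0 to 91.2, set as the call begins (left out, the last holds). The fingers move at their own pace and stop on an object; the grip force is fixed at half the most. Time passes only in rows, so rows that do not move let the fingers close. It gives the time, the measured TCP pose, the force and the opening at its end, in the units of the state.
- r.sense(): the state, without advancing time (a new reading comes with each control period).
- r.get_image(name): name is "side" or "top"; returns (picture, depth): 384x512x3 uint8, blue, green, red; 384x512 float32, mm along the optical axis (not along the pixel's ray), 0 where there is no reading.
- r.get_calibration(name): a dict with "K" (3x3 intrinsics, pixels), "k1" (the pictures are not rectified: a ray, as slopes to the right and down, at radius r is drawn at 1 + k1 r^2 times it, then the intrinsics apply), "rvec" (rotation vector, rad) and "tvec" (3), from world to camera coordinates, as OpenCV has them. Camera axes: x right, y down, z forward; pixel columns grow to the right and rows downward; lengths in mm; the calibration is good to about 2 mm. A picture is of the moment at which its call begins. get_calibration takes no time and is no camera call.
- r.hand_in(): hands the job in, once; it reports no verdict.
The state is a dict: "t": time; "joint_pos": joint angles; "joint_vel": joint speeds; "tau": joint torques, N m; "eef_pos": TCP position; "tool_rot": TCP orientation; "force": force on the tool from outside, world axes, zero at the start; "torque": the same for the moment, N m; "width": opening from 0.0 (shut) to 1.0 (fully open).
Only numpy, scipy, OpenCV 4.12 (cv2) and the standard library are available. Lean on these libraries where they do the work, as an engineer would, in place of code of your own. Each camera call takes 0.05 s, during which the arm holds its last target. There are 200 camera calls.

## Working session

There is one attempt and no reset: what is moved stays moved. The work goes in short steps, Python scripts to look and compute and a tool call to move; the robot and the scene stay as the last step left them, time stands still between calls to the robot, and variables do not carry over. Pictures are saved under pics/ and viewed, about 8 in all and at most 12, crops included, and the job is handed in when it is done.

Besides the shell and the picture viewer there is one more tool, called after "Emit:" as name(argument=value, ...) on one line, values as JSON. play_rows: Moves the arm, as the interface text tells. Its arguments: {"type":"object","properties":{"targets":{"type":"string"},"grip":{"type":"number"}},"required":["targets"]}

```bash
mkdir -p pics
cat > h.py <<'E'
import numpy as np, cv2
from rig import r
def cap(n):
    im,d=r.get_image(n); return im,d,r.get_calibration(n)
def world(c,d,uv):
    """pixels (N,2) + depth -> world points"""
    uv=np.atleast_2d(uv).astype(int); s=slopes(c,uv); z=d[uv[:,1],uv[:,0]].astype(float)
    P=np.c_[s*z[:,None],z]; R=cv2.Rodrigues(np.array(c['rvec'],float))[0]
    return (P-np.ravel(c['tvec']))@R
def slopes(c,uv):
    k=np.array([c['k1'],0,0,0],float)
    return cv2.undistortPoints(np.atleast_2d(uv).astype(np.float64)[:,None],np.array(c['K'],float),k)[:,0]
def onplane(c,uv,h):
    s=slopes(c,uv); R=cv2.Rodrigues(np.array(c['rvec'],float))[0]; t=np.ravel(c['tvec'])
    o=-R.T@t; D=np.c_[s,np.ones(len(s))]@R
    return o+D*((h-o[2])/D[:,2])[:,None]
E
python3 - <<'E'
from h import *
for n in('side','top'):
    im,d,c=cap(n); cv2.imwrite(f'pics/{n}0.png',im); np.savez(f'{n}0.npz',im=im,d=d)
    R=cv2.Rodrigues(np.array(c['rvec'],float))[0]; print(n,c['K'],c['k1'],-R.T@np.ravel(c['tvec']),R[2])
print(r.sense())
E
```

```text
side [[414.23912388   0.         257.7045526 ]
 [  0.         414.23912388 201.13931536]
 [  0.           0.           1.        ]] -0.05553818635240848 [  120.88703824 -1104.18295287   970.36720218] [ 0.26839031  0.77431694 -0.57306188]
top [[416.75818086   0.         254.44051065]
 [  0.         416.75818086 189.00897242]
 [  0.           0.           1.        ]] 0.05301163712733498 [ 396.19713855  -43.39279    1436.23145226] [ 0.07377884  0.00256764 -0.99727132]
{'t': 0.1, 'joint_pos': array([-1.20499737e+00,  3.20259041e-01,  1.56550751e+00,  2.48539482e-05,
        1.25735154e+00, -1.99974255e-02]), 'joint_vel': array([ 0.00034544, -0.00350371, -0.00231802, -0.00010557,  0.00066683,
       -0.00051282]), 'tau': array([ 8.09472313e-04, -4.13329911e+01, -2.32510972e+01,  7.29493797e-02,
        4.21546481e-02, -5.91048047e-05]), 'eef_pos': array([ 216.2429959 , -532.37599627,  232.20568452]), 'tool_rot': array([-2.60534859e+00,  1.75388948e+00,  1.93866716e-03]), 'force': array([-0.17043707,  0.2410531 , -1.21359162]), 'torque': array([-1.95758468e-02,  2.20694794e-05, -2.95558858e-02]), 'width': 1.0011954757403532}
```

View pics/top0.png

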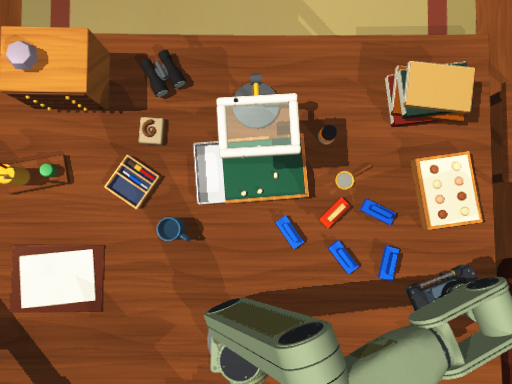

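View pics/side0.png

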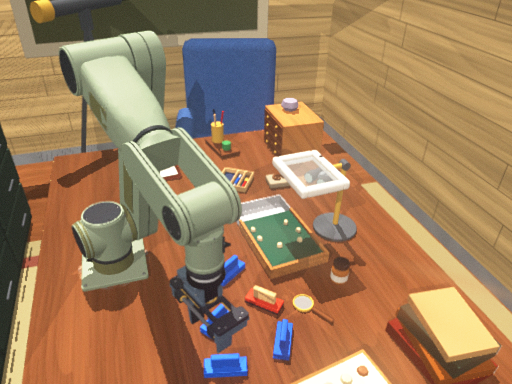

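The top view shows the board at about (250,168) with its pan at the left end. The lamp head is at (258,125), the red scraper at (335,212), the tray at (133,181) and the loupe at (345,180). The moves offer no tilt, so I'll measure first and then find out how to get a lean.

```bash
python3 - <<'E'
from h import *
Z={n:np.load(n+'0.npz') for n in('side','top')}
C={n:r.get_calibration(n) for n in Z}
def blob(m,k=1,mn=8):
    n,l,s,ce=cv2.connectedComponentsWithStats(m.astype(np.uint8)*255)
    o=sorted(range(1,n),key=lambda i:-s[i,4]); return [(l==i,s[i],ce[i]) for i in o if s[i,4]>=mn][:k]
im,d=Z['top']['im'],Z['top']['d']; c=C['top']
hsv=cv2.cvtColor(im,cv2.COLOR_BGR2HSV).astype(int); H,S,V=hsv[...,0],hsv[...,1],hsv[...,2]
def rect(m,h,tag):
    ys,xs=np.nonzero(m); P=onplane(c,np.c_[xs,ys],h)[:,:2].astype(np.float32)
    W=world(c,d,np.c_[xs,ys]); print(tag,len(xs),cv2.minAreaRect(P),'z med',np.median(W[:,2]),'extent',P.min(0),P.max(0))
m=((H<6)|(H>174))&(S>180)&(V>130)
roi=np.zeros_like(m); roi[190:235,310:360]=1
rib=roi.astype(bool)&(H>12)&(H<30)&(V>170)
b=blob(m&roi,1)[0][0]; 
mm=cv2.morphologyEx(((m&roi)|rib).astype(np.uint8),cv2.MORPH_CLOSE,np.ones((3,3)))>0
rect(b,20,'red');rect(blob(mm)[0][0],20,'red+rib'); rect(rib,56,'rib')
g=(H>60)&(H<95)&(S>80); rect(blob(g)[0][0],30,'green')
roi[:]=0; roi[85:162,210:305]=1
w=roi.astype(bool)&(S<40)&(V>190); rect(blob(w)[0][0],285,'lamp')
# tray: depth points z 15..30 in roi
for tag,(x0,x1,y0,y1),lo,hi in(('tray',(100,165,148,212),18,32),('pan',(188,222,135,210),32,52),('lamp',(205,305,85,165),265,300),('board lips',(215,315,130,206),37,50),('loupe',(330,375,160,192),4,30)):
    vv,uu=np.mgrid[y0:y1,x0:x1]; uv=np.c_[uu.ravel(),vv.ravel()]; W=world(c,d,uv); k=(W[:,2]>lo)&(W[:,2]<hi)
    P=W[k]; print(tag,k.sum(),cv2.minAreaRect(P[:,:2].astype(np.float32)),P.mean(0))
    if tag=='loupe': print(P.min(0),P.max(0))
# chips from both views
for n in Z:
    im=Z[n]['im'];d_=Z[n]['d'];hh=cv2.cvtColor(im,cv2.COLOR_BGR2HSV).astype(int)
    m=(hh[...,0]>12)&(hh[...,0]<40)&(hh[...,2]>150)&(hh[...,1]<160)&(hh[...,1]>25)
    for bm,s,ce in blob(m,40,4):
        p=onplane(C[n],ce,36)[0]
        if s[4]<200: print(n,np.round(ce),s[4],np.round(p),np.round(world(C[n],d_,ce)[0]))
E
python3 -c "
import cv2
im=cv2.imread('pics/side0.png')[190:280,225:350];cv2.imwrite('pics/s0c.png',cv2.resize(im,None,fx=6,fy=6,interpolation=2))"
```

```text
red 236 ((423.5481872558594, -308.6815490722656), (42.66566467285156, 108.36388397216797), 44.96894073486328) z med 17.586814054365316 extent [ 373.55176 -360.27432] [ 475.25748 -258.66003]
red+rib 432 ((423.5481872558594, -308.6815490722656), (42.66566467285156, 108.36388397216797), 44.96894073486328) z med 19.671539851818892 extent [ 373.55176 -360.27432] [ 475.25748 -258.66003]
rib 108 ((423.63671875, -309.30059814453125), (13.84939193725586, 70.3652572631836), 44.975093841552734) z med 53.61431469257447 extent [ 393.88983 -339.051  ] [ 450.13593 -279.52936]
green 3065 ((545.3198852539062, -68.41023254394531), (138.39288330078125, 267.7071228027344), 4.819392681121826) z med 28.11021234044513 extent [ 465.91653 -207.24655] [623.80536  67.66067]
lamp 2153 ((655.6827392578125, -35.846466064453125), (180.40084838867188, 251.83677673339844), 3.9992482662200928) z med 282.2913258413707 extent [ 558.8789 -164.0394] [752.2516   84.15463]
tray 310 ((524.4117431640625, 378.0228271484375), (136.12051391601562, 137.56198120117188), 56.948429107666016) [530.51476961 375.84995623  22.51010297]
[... 3075 characters left out ...]
]
top [225. 376.] 14 [-107.   52.   36.] [-44.  40. 209.]
top [ 88. 300.] 13 [132. 502.  36.] [127. 515.   4.]
top [199. 143.] 12 [656. 149.  36.] [657. 148.  48.]
top [482. 364.] 11 [ -57. -767.   36.] [ 133. -463.  622.]
top [  2. 177.] 9 [535. 797.  36.] [522. 715. 174.]
top [492. 358.] 9 [ -38. -799.   36.] [ 141. -487.  613.]
top [455.  62.] 8 [ 933. -717.   36.] [ 950. -736.   -5.]
top [18. 69.] 6 [902. 759.  36.] [847. 674. 187.]
top [151. 129.] 6 [703. 313.  36.] [708. 319.  23.]
top [ 68. 251.] 6 [292. 572.  36.] [289. 589.   2.]
top [194. 158.] 5 [604. 165.  36.] [610. 171.  -6.]
top [196. 187.] 5 [506. 157.  36.] [505. 156.  41.]
top [ 79. 250.] 5 [295. 539.  36.] [293. 551.   5.]
```

View pics/s0c.png

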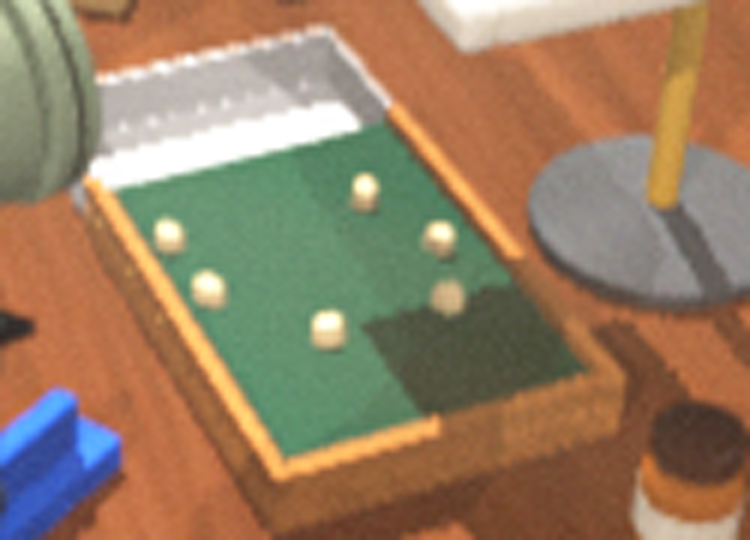

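Emit:
play_rows(targets="0 0 20 10.7;0 0 20 10.7;0 0 20 10.7;0 0 20 10.7;0 0 20 10.7;0 0 20 10.7;0 0 20 10.7;0 0 20 10.7;0 0 20 4.4", grip=60)

```text
t: 1.23
eef_pos: [216.3, -532.6, 413.1]
tool_rot: [-3.081, -0.607, 0.0]
force: [0.4, -0.7, 1.0]
width: 0.659
```

The six chips on the green face are at roughly (487,-1), (494,-56), (548,-111), (613,4), (640,-52) and (623,-104). The board centre is about (574,-66), yawed about 4.8°. The lamp front edge is at x≈578. Next I test whether the reach limit produces a lean.

Emit:
play_rows(targets="23.5 -57.9 0 0;23.5 -57.9 0 0;23.5 -57.9 0 0;23.5 -57.9 0 0;23.5 -57.9 0 0;23.5 -57.9 0 0")

```text
t: 1.98
eef_pos: [325.6, -802.0, 357.9]
tool_rot: [3.024, 0.591, 0.019]
force: [-0.0, 0.0, 0.2]
width: 0.659
```

```bash
python3 -c "
from rig import r
s=r.sense();print(s['joint_pos'],s['eef_pos'],s['tool_rot'],s['t'])"
```

```text
[-1.19881267e+00  8.93043985e-01  2.17758638e-01  1.18835475e-03
  1.96881006e+00 -1.58411098e+00] [ 325.60005389 -801.96297855  357.87410891] [3.02360502 0.5905859  0.018674  ] 1.975
```

Emit:
play_rows(targets="23 -57 10 0;23 -57 10 0;23 -57 10 0;23 -57 10 0")

```text
t: 2.48
eef_pos: [356.5, -879.3, 308.4]
tool_rot: [2.869, 0.56, 0.062]
force: [-0.6, 0.2, -0.6]
width: 0.657
```

```bash
python3 -c "
from rig import r
s=r.sense();print(s['joint_pos'],s['eef_pos'],s['tool_rot'],s['t'])"
```

```text
[-1.19876146  0.95943078  0.21594521  0.00313129  1.74467275 -1.58364456] [ 356.49213726 -879.27741829  308.43520646] [2.8692851  0.5604061  0.06243443] 2.475
```

Pushing at the reach limit does build up lean: about 12.7° so far. I'll continue.

Emit:
play_rows(targets="23 -57 25 0;23 -57 25 0;23 -57 25 0;23 -57 25 0;23 -57 25 0;23 -57 25 0")

```text
t: 3.22
eef_pos: [389.0, -960.8, 313.5]
tool_rot: [2.621, 0.512, 0.124]
force: [-0.5, -0.6, -1.1]
width: 0.657
```

```bash
cat > st.py <<'E'
from h import *
s=r.sense(); R=cv2.Rodrigues(s['tool_rot'])[0]
print(np.round(s['joint_pos'],3),np.round(s['eef_pos'],1),'x',np.round(R[:,0],3),'z',np.round(R[:,2],3),'lean',np.degrees(np.arccos(-R[2,2])),'az',np.degrees(np.arctan2(R[1,2],R[0,2])),'F',np.round(s['force'],1),s['width']*91.2,s['t'])
E
python3 st.py
```

```text
[-1.199  0.985  0.216  0.006  1.464 -1.584] [ 389.  -960.8  313.5] x [ 0.927  0.376 -0.   ] z [ 0.173 -0.426 -0.888] lean 27.338284865505518 az -67.9193007657362 F [-0.5 -0.6 -1.1] 59.89654140293606 3.225
```

Emit:
play_rows(targets="23 -57 25 0;23 -57 25 0;23 -57 25 0")

```text
t: 3.6
eef_pos: [404.8, -1000.2, 318.7]
tool_rot: [2.496, 0.488, 0.152]
force: [-0.6, -0.8, -1.2]
width: 0.656
```

```bash
python3 st.py
```

```text
[-1.199  1.002  0.216  0.008  1.318 -1.584] [  404.8 -1000.2   318.7] x [ 0.927  0.376 -0.   ] z [ 0.214 -0.527 -0.822] lean 34.67072961065778 az -67.92572362486396 F [-0.6 -0.8 -1.2] 59.84832380117581 3.6
```

Lean is now 34.7° with the jaw axis level. Next, move to above the scraper.

Emit:
play_rows(targets="0 55 0 0;0 58 0 0;0 60 0 3;2 60 0 5;3 60 -10 5;3 60 -20 5;3 60 -20 4.9;3 60 -20 0;3 60 -20 0;2 60 -20 0")

```text
t: 4.85
eef_pos: [424.6, -430.7, 212.3]
tool_rot: [2.371, 0.98, 0.306]
force: [1.3, -0.3, -0.0]
width: 0.661
```

```bash
python3 st.py
```

```text
[-0.822  0.155  2.003  0.056  0.379 -1.652] [ 424.6 -430.7  212.3] x [0.708 0.706 0.   ] z [ 0.402 -0.403 -0.822] lean 34.67822983329876 az -45.04480375181516 F [ 1.3 -0.3 -0. ] 60.246629237420464 4.85
```

```bash
cat > kin.py <<'E'
import numpy as np
from scipy.optimize import fsolve
D=[(.32,1.565,1.257,575,232.6),(.893,.2178,1.9688,865.6,357.9),(.9594,.2159,1.7447,948.8,308.4),(.985,.216,1.464,1036.6,313.5),(1.002,.216,1.318,1079,318.7),(.155,2.003,.379,604.8,212.3)]
A=[];b=[]
for q2,q3,q5,R,z in D:
    s=q2+q3;t=s+q5
    A+=[[np.sin(q2),np.sin(s),np.cos(s),np.sin(t),0,1],[np.cos(q2),np.cos(s),-np.sin(s),np.cos(t),1,0]];b+=[R,z]
p,res,*_=np.linalg.lstsq(np.array(A),np.array(b),rcond=None)
def ik(R,z,lean):
    t=np.pi-np.radians(lean)
    f=lambda q:[p[0]*np.sin(q[0])+p[1]*np.sin(q.sum())+p[2]*np.cos(q.sum())+p[3]*np.sin(t)+p[5]-R,
                p[0]*np.cos(q[0])+p[1]*np.cos(q.sum())-p[2]*np.sin(q.sum())+p[3]*np.cos(t)+p[4]-z]
    q,_,ok,_=fsolve(f,[.3,1.8],full_output=1); return q,t-q.sum(),ok
if __name__=='__main__':
    print(p,res)
    for R,z in((524,49),(524,120),(500,80),(540,80),(640,80),(575,75),(450,80),(600,60),(600,120)):
        for l in(24,28,34.7): print(R,z,l,ik(R,z,l))
E
python3 kin.py
```

```text
[592.76704561 417.40450022  24.41427643 316.5496912  138.67579578
  -0.67524   ] [0.21720309]
524 49 24 (array([0.32254046, 2.2398704 ]), np.float64(0.16030276805310306), 1)
524 49 28 (array([0.32041395, 2.29273659]), np.float64(0.039749929026528186), 1)
524 49 34.7 (array([0.33206763, 2.3810214 ]), np.float64(-0.17712562772737517), 1)
524 120 24 (array([0.19729172, 2.15297826]), np.float64(0.3724436503919111), 1)
524 120 28 (array([0.18514694, 2.20555835]), np.float64(0.2621951726267131), 1)
524 120 34.7 (array([0.17626566, 2.29398319]), np.float64(0.0657145525808911), 1)
500 80 24 (array([0.23385293, 2.2537268 ]), np.float64(0.23513389856467137), 1)
500 80 28 (array([0.22772456, 2.30629841]), np.float64(0.11887748656332375), 1)
500 80 34.7 (array([0.23186788, 2.39494886]), np.float64(-0.09085333279320462), 1)
540 80 24 (array([0.28451767, 2.17100362]), np.float64(0.26719234277695625), 1)
540 80 28 (array([0.27727727, 2.22399519]), np.float64(0.15162800221304318), 1)
540 80 34.7 (array([0.27812908, 2.31247759]), np.float64(-0.05464327324125007), 1)
640 80 24 (array([0.40823006, 1.95
[... 475 characters left out ...]
1, 2.35331949]), np.float64(0.20116553441601903), 1)
450 80 28 (array([0.1633885 , 2.40558902]), np.float64(0.08392293984258048), 1)
450 80 34.7 (array([0.17203412, 2.49504911]), np.float64(-0.1311198234798674), 1)
600 60 24 (array([0.39010276, 2.06255831]), np.float64(0.2700525636261313), 1)
600 60 28 (array([0.38331415, 2.11632496]), np.float64(0.15326135221604087), 1)
600 60 34.7 (array([0.38395283, 2.20473996]), np.float64(-0.05272938694289708), 1)
600 120 24 (array([0.3016522 , 1.99558072]), np.float64(0.4254807178692812), 1)
600 120 28 (array([0.28855828, 2.04990936]), np.float64(0.31443281466141926), 1)
600 120 34.7 (array([0.27676611, 2.13989666]), np.float64(0.11930063354569054), 1)
```

The kinematic fit is good to 0.2 mm. It shows joint 5 limits the lean to about 27.5° at the scraper, so I'll let it settle there in small steps above the rib.

Emit:
play_rows(targets="0 40 -20 0;0 40 -25 0;-1 42 -25 0;0 0 -15 0;0 0 -15 0;0 0 -10 0;0 0 -10 0;0 0 0 0")

```text
t: 5.85
eef_pos: [423.3, -328.4, 102.0]
tool_rot: [2.372, 0.98, 0.297]
force: [1.1, 0.0, -1.3]
width: 0.654
```

```bash
python3 st.py
```

```text
[-0.623  0.232  2.287 -1.303  0.102 -0.135] [ 423.3 -328.4  102. ] x [ 0.71   0.704 -0.006] z [ 0.396 -0.406 -0.824] lean 34.53443052916344 az -45.71315863652472 F [ 1.1  0.  -1.3] 59.62856797407436 5.85
```

Joint 4 is nearing its limit close to the wrist singularity. I'll back up, go to free desk at azimuth 0 and reduce the lean to about 24° there.

Emit:
play_rows(targets="0 0 30 0;0 0 40 0;0 10 20 5;0 40 0 7;0 50 0 8;0 55 0 8;0 55 0 8;0 55 0 8;0 55 0 1.7;0 10 0 0")

```text
t: 7.1
eef_pos: [420.0, -75.6, 146.9]
tool_rot: [1.99, 1.714, 0.507]
force: [-0.6, -0.9, -0.4]
width: 0.658
```

```bash
python3 st.py
```

```text
[-0.218 -0.028  2.425  0.12   0.146 -1.753] [420.  -75.6 146.9] x [ 0.155  0.988 -0.021] z [ 0.555 -0.105 -0.825] lean 34.40238779322152 az -10.727390160244717 F [-0.6 -0.9 -0.4] 60.032821998248444 7.1
```

Emit:
play_rows(targets="-10 40 -5 5;-15 40 -10 5;-10 0 -20 0;-5 0 -20 0;0 0 -20 0;0 0 -20 0;0 0 -12 0")

```text
t: 7.98
eef_pos: [380.2, -2.1, 99.0]
tool_rot: [1.887, 1.934, 0.535]
force: [0.3, 0.2, -0.2]
width: 0.655
```

```bash
python3 st.py
```

```text
[-0.069  0.013  2.55   0.906  0.05  -2.558] [380.2  -2.1  99. ] x [-0.022  1.    -0.009] z [ 0.522  0.004 -0.853] lean 31.447236148987475 az 0.4116295951569737 F [ 0.3  0.2 -0.2] 59.75388050641141 7.975
```

Emit:
play_rows(targets="0 0 -20 0;0 0 -20 0;0 0 -15 0;0 0 -10 0;0 0 -5 0")

```text
t: 8.6
eef_pos: [382.5, -2.6, 78.2]
tool_rot: [1.917, 1.971, 0.491]
force: [0.1, -0.2, 0.3]
width: 0.658
```

```bash
python3 st.py
```

```text
[-0.069  0.076  2.541  0.901  0.05  -2.558] [382.5  -2.6  78.2] x [-0.026  1.    -0.007] z [ 0.475  0.006 -0.88 ] lean 28.3593050974899 az 0.7618675234165536 F [ 0.1 -0.2  0.3] 59.967889365894976 8.6
```

Emit:
play_rows(targets="0 0 -40 0;0 0 -40 0;0 0 -30 0")

```text
t: 8.98
eef_pos: [394.0, -3.8, 43.1]
tool_rot: [1.97, 2.024, 0.422]
force: [0.8, 0.4, -0.4]
width: 0.661
```

```bash
python3 st.py
```

```text
[-0.07   0.191  2.51   0.898  0.05  -2.558] [394.   -3.8  43.1] x [-0.027  1.     0.   ] z [ 0.4    0.011 -0.917] lean 23.55778430082185 az 1.584341223205913 F [ 0.8  0.4 -0.4] 60.29478852873838 8.975
```

Lean is 23.6°, inside the wanted range with joint 5 margin for the rest. Up and over to the scraper.

Emit:
play_rows(targets="0 0 20 0;0 0 25 0;0 0 30 0;0 0 30 0;0 -20 10 -4;0 -45 0 -7;0 -50 0 -8;4 -55 0 -8;4 -55 0 -8;4 -50 0 -8")

```text
t: 10.22
eef_pos: [407.2, -275.8, 143.2]
tool_rot: [2.512, 1.134, 0.257]
force: [0.3, 0.4, -0.1]
width: 0.658
```

```bash
python3 st.py
```

```text
[-0.594  0.116  2.18  -0.093  0.432 -1.365] [ 407.2 -275.8  143.2] x [0.659 0.752 0.013] z [ 0.313 -0.258 -0.914] lean 23.91182191423747 az -39.541778333851646 F [ 0.3  0.4 -0.1] 60.03074616539113 10.225
```

Emit:
play_rows(targets="6.5 -23.3 0 -3.8;0 0 -20 0;0 0 -20 0;0 0 -15 0;0 0 0 0")

```text
t: 10.85
eef_pos: [413.2, -296.6, 86.9]
tool_rot: [2.544, 1.056, 0.239]
force: [-0.4, 0.7, -0.5]
width: 0.657
```

```bash
python3 st.py
python3 - <<'E'
from h import *
a,_,_=cap('side');cv2.imwrite('pics/g1.png',cv2.resize(a[200:350,150:350],None,fx=4,fy=4,interpolation=2))
E
```

```text
[-0.61   0.236  2.221 -0.208  0.28  -1.208] [ 413.2 -296.6   86.9] x [0.704 0.71  0.013] z [ 0.294 -0.275 -0.915] lean 23.725654689649165 az -43.10670787600581 F [-0.4  0.7 -0.5] 59.89592817342663 10.85
```

View pics/g1.png

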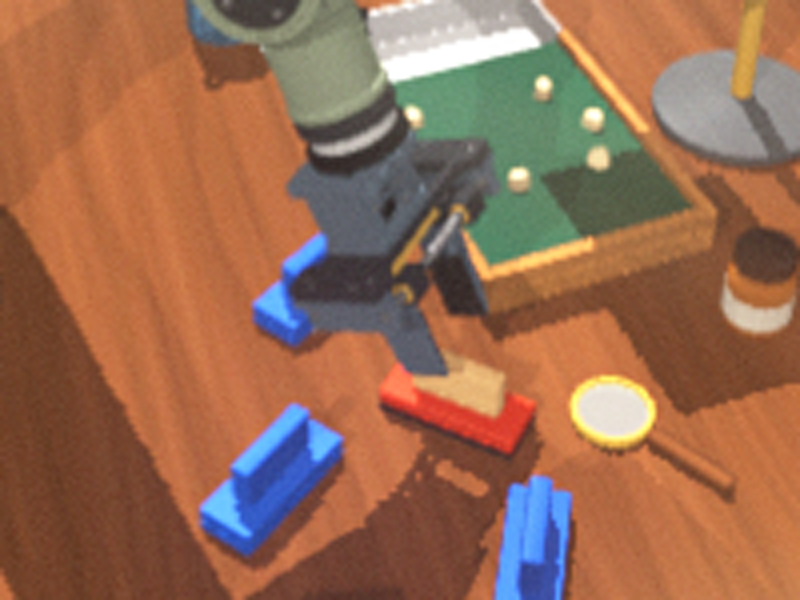

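The picture shows the jaws straddling the rib over its nearer part, clear of the loupe and the blue blocks. Descend and grip.

Emit:
play_rows(targets="0 -2 -15 0;0 0 -12 0;0 0 -10 0;0 0 0 0")

```text
t: 11.4
eef_pos: [414.2, -299.2, 51.5]
tool_rot: [2.542, 1.053, 0.241]
force: [0.6, -0.0, 0.0]
width: 0.657
```

```bash
python3 st.py
```

```text
[-0.614  0.306  2.261 -0.335  0.17  -1.081] [ 414.2 -299.2   51.5] x [0.705 0.709 0.014] z [ 0.296 -0.277 -0.914] lean 23.922878035928704 az -43.042073683667994 F [ 0.6 -0.   0. ] 59.88610609009708 11.4
```

Emit:
play_rows(targets="0 0 -2 0;0 0 0 0;0 0 0 0;0 0 0 0;0 0 0 0", grip=0)

```text
t: 12.02
eef_pos: [413.9, -299.3, 49.6]
tool_rot: [2.543, 1.052, 0.241]
force: [-2.6, -2.2, 2.8]
width: 0.176
```

```bash
python3 st.py
```

```text
[-0.614  0.309  2.264 -0.348  0.164 -1.066] [ 413.9 -299.3   49.6] x [0.706 0.708 0.014] z [ 0.296 -0.277 -0.914] lean 23.923527141038363 az -43.08713034788925 F [-2.6 -2.2  2.8] 16.023847090781086 12.025
```

Gripped at 16.0 mm, which matches the rib. Lift and carry it to the near-strip start on the board.

Emit:
play_rows(targets="0 0 25 0;0 0 30 0;0 0 30 0;15 15 0 5;22 25 0 9;25 28 0 9;25 28 0 9;20 25 0 9;10 8.5 0 8.5;0 0 0 0")

```text
t: 13.28
eef_pos: [531.1, -169.8, 133.7]
tool_rot: [1.928, 2.079, 0.454]
force: [-0.1, -1.0, -2.3]
width: 0.175
```

```bash
python3 st.py
python3 - <<'E'
from h import *
a,d,c=cap('top');cv2.imwrite('pics/t1.png',cv2.resize(a[70:220,180:380],None,fx=4,fy=4,interpolation=2))
hsv=cv2.cvtColor(a,cv2.COLOR_BGR2HSV).astype(int)
m=((hsv[...,0]<6)|(hsv[...,0]>174))&(hsv[...,1]>170)&(hsv[...,2]>110); m[:130]=0;m[230:]=0;m[:,:200]=0;m[:,360:]=0
ys,xs=np.nonzero(m); W=world(c,d,np.c_[xs,ys]); k=W[:,2]>60; W=W[k]; print(len(W),W.mean(0),cv2.minAreaRect(W[:,:2].astype(np.float32)),np.percentile(W[:,2],[5,50,95]))
print(np.linalg.lstsq(np.c_[W[:,:2]-W[:,:2].mean(0),np.ones(len(W))],W[:,2],rcond=None)[0])
E
```

```text
[-0.454  0.246  2.035  0.432  0.545 -2.436] [ 531.1 -169.8  133.7] x [-0.079  0.997  0.015] z [ 0.402  0.046 -0.915] lean 23.864268690340154 az 6.479215705061479 F [-0.1 -1.  -2.3] 15.928569399026065 13.275
127 [ 580.27955974 -162.94709557  102.44154546] ((576.3134155273438, -165.73538208007812), (47.436004638671875, 44.00695037841797), 8.72453498840332) [ 96.54376245 102.78247451 107.66099701]
[-3.18032779e-02  1.25788764e-02  1.02441545e+02]
```

View pics/t1.png

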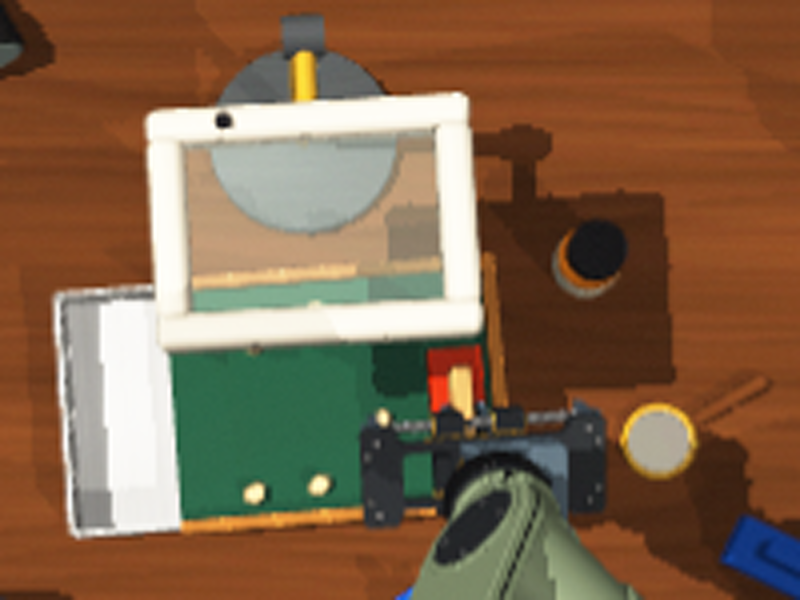

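The scraper's red end is at crop (455,375), its far end at x≈600 as predicted. It is square to the board and ahead of chips C, B and A at crop (384,417), (318,485) and (254,492). Lower onto the face.

Emit:
play_rows(targets="0 0 -20 0;0 0 -18 0;0 0 -10 0;0 0 -4 0;0 0 -3 0;0 0 0 0")

```text
t: 14.08
eef_pos: [532.7, -168.3, 81.8]
tool_rot: [1.928, 2.079, 0.447]
force: [-0.0, 0.4, -2.6]
width: 0.169
```

```bash
python3 st.py
```

```text
[-0.446  0.324  2.096  0.542  0.419 -2.556] [ 532.7 -168.3   81.8] x [-0.077  0.997  0.012] z [ 0.399  0.042 -0.916] lean 23.665484718516925 az 5.980856528098473 F [-0.   0.4 -2.6] 15.420924802443883 14.075
```

Joint 6 has reached its limit here; moving along +y relieves it, so I start a little further on.

Emit:
play_rows(targets="-1 8 0 0;-2 8 -1 0;0 0 -2 0;0 0 -1 0;0 0 0 0")

```text
t: 14.7
eef_pos: [528.7, -150.7, 79.7]
tool_rot: [1.928, 2.08, 0.451]
force: [-13.8, 3.6, 21.6]
width: 0.176
```

```bash
python3 st.py
```

```text
[-0.415  0.314  2.121  0.55   0.397 -2.539] [ 528.7 -150.7   79.7] x [-0.079  0.997  0.014] z [ 0.4    0.044 -0.915] lean 23.72605637708146 az 6.345667961601138 F [-13.8   3.6  21.6] 16.03764518722696 14.7
```

Emit:
play_rows(targets="-0.6 7 0.4 0;-1.1 13 0 0;-1.2 14 0 0;-1.2 14 0 0;-1.2 14 0 0;-1.2 14 0 0;-1.2 14 0 0;-1.2 14 0 0;-1.2 14 0 0;-1.2 14 0 0")

```text
t: 15.95
eef_pos: [520.4, -20.2, 79.6]
tool_rot: [1.923, 2.076, 0.45]
force: [0.1, -5.5, 6.3]
width: 0.169
```

```bash
python3 st.py
```

```text
[-0.113  0.264  2.208  0.324  0.273 -2.055] [520.4 -20.2  79.6] x [-0.078  0.997  0.009] z [ 0.404  0.04  -0.914] lean 23.980331854226918 az 5.6992961418556085 F [ 0.1 -5.5  6.3] 15.446508891691513 15.95
```

Emit:
play_rows(targets="-1.4 10 0 0;-1.4 10 0 0;-1 10 0 0;-0.9 10 0 0;-0.8 9 0 0;-0.8 9 0 0;-0.8 9 0 0;-0.8 9 0 0;0 0 0 0")

```text
t: 17.08
eef_pos: [512.1, 56.9, 79.7]
tool_rot: [1.924, 2.078, 0.452]
force: [-0.4, 0.4, 9.9]
width: 0.175
```

```bash
python3 st.py
python3 - <<'E'
from h import *
a,d,c=cap('side');cv2.imwrite('pics/s2.png',cv2.resize(a[170:290,215:355],None,fx=5,fy=5,interpolation=2))
E
```

```text
[ 0.082  0.255  2.222  0.04   0.247 -1.603] [512.1  56.9  79.7] x [-0.079  0.997  0.012] z [ 0.403  0.043 -0.914] lean 23.938105097000765 az 6.099909268664922 F [-0.4  0.4  9.9] 15.970894531823435 17.075
```

View pics/s2.png

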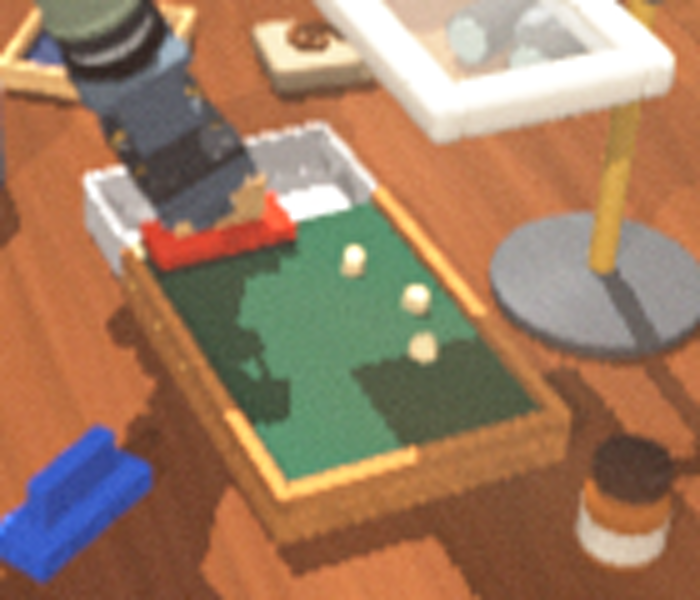

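The picture shows three far chips left, at crop (354,260), (417,298) and (423,348). The near strip is clear, with its chips apparently over the edge. Lift, go back along the near side, then go in under the lamp.

Emit:
play_rows(targets="0 0 12 0;0 -4 10 0;2 -25 0 0;2.5 -30 0 -1;2.5 -30 0 -1;2.5 -30 0 -1;2.5 -30 0 -1;2.5 -30 0 -1;2 -26 0 0;1 -12 0 0")

```text
t: 18.38
eef_pos: [527.6, -162.3, 99.9]
tool_rot: [2.012, 1.985, 0.428]
force: [-0.9, 0.3, -2.0]
width: 0.173
```

```bash
python3 st.py
python3 - <<'E'
from h import *
a,d,c=cap('top');cv2.imwrite('pics/t2.png',cv2.resize(a[70:220,180:380],None,fx=4,fy=4,interpolation=2))
vv,uu=np.mgrid[85:165,205:305]; W=world(c,d,np.c_[uu.ravel(),vv.ravel()]); k=(W[:,2]>262)&(W[:,2]<300); W=W[k]
for y in(-140,-100,-60,-20,30):
    q=W[abs(W[:,1]-y)<8]; print(y,np.sort(q[:,0])[:4],q[np.argmin(q[:,0])])
vv,uu=np.mgrid[130:210,185:225]; W=world(c,d,np.c_[uu.ravel(),vv.ravel()]); 
im=a[vv.ravel(),uu.ravel()]; hsv=cv2.cvtColor(im[:,None],cv2.COLOR_BGR2HSV)[:,0].astype(int)
k=(hsv[:,0]>12)&(hsv[:,0]<40)&(hsv[:,1]>30)&(hsv[:,2]>140); print(np.c_[uu.ravel(),vv.ravel(),W][k].round())
E
```

```text
[-0.416  0.28   2.1    0.428  0.418 -2.336] [ 527.6 -162.3   99.9] x [0.011 1.    0.013] z [ 0.401  0.007 -0.916] lean 23.619201134387627 az 1.024375600960786 F [-0.9  0.3 -2. ] 15.790821375831406 18.375
-140 [583.64501567 583.64835079 584.33034552 584.3329828 ] [ 583.64501567 -133.97640192  277.30035825]
-100 [580.96411611 581.06802472 581.8145139  581.91199114] [580.96411611 -94.83348833 275.33038465]
-60 [578.71393663 578.82380731 579.23996128 579.69258209] [578.71393663 -55.57421201 270.46478682]
-20 [576.06531262 576.67902184 576.90434071 576.95864253] [576.06531262 -13.21244904 267.85637838]
30 [572.91478311 573.1208326  573.19161776 573.45101033] [572.91478311  34.78682918 268.19561645]
[[ 2.180e+02  1.300e+02  6.470e+02  6.300e+01  2.810e+02]
 [ 2.180e+02  1.310e+02  6.450e+02  6.300e+01  2.760e+02]
 [ 2.180e+02  1.320e+02  6.420e+02  6.300e+01  2.800e+02]
 [ 2.180e+02  1.330e+02  6.390e+02  6.300e+01  2.770e+02]
 [ 2.180e+02  1.340e+02  6.370e+02  6.300e+01  2.750e+02]
 [ 2.180e+02  1.350e+02  6.340e+02  6.300e+01  2.740e+02]
 [ 2.180e+02  1.360e+02  6.310e+02  6.300e+01  2.
[... 6327 characters left out ...]
01]
 [ 2.150e+02  1.990e+02  4.660e+02  9.500e+01  1.600e+01]
 [ 2.160e+02  1.990e+02  4.660e+02  9.100e+01  1.500e+01]
 [ 2.170e+02  1.990e+02  4.660e+02  8.800e+01  1.800e+01]
 [ 2.180e+02  1.990e+02  4.670e+02  8.500e+01  1.100e+01]
 [ 2.190e+02  1.990e+02  4.670e+02  8.200e+01  4.000e+00]
 [ 2.200e+02  1.990e+02  4.670e+02  7.800e+01  9.000e+00]
 [ 2.210e+02  1.990e+02  4.670e+02  7.500e+01  1.100e+01]
 [ 2.220e+02  1.990e+02  4.670e+02  7.100e+01  1.300e+01]
 [ 2.160e+02  2.000e+02  4.630e+02  9.200e+01  1.100e+01]
 [ 1.970e+02  2.010e+02  4.580e+02  1.530e+02  3.700e+01]
 [ 1.970e+02  2.020e+02  4.550e+02  1.520e+02  4.000e+01]
 [ 2.240e+02  2.020e+02  4.550e+02  6.200e+01  3.700e+01]]
```

View pics/t2.png

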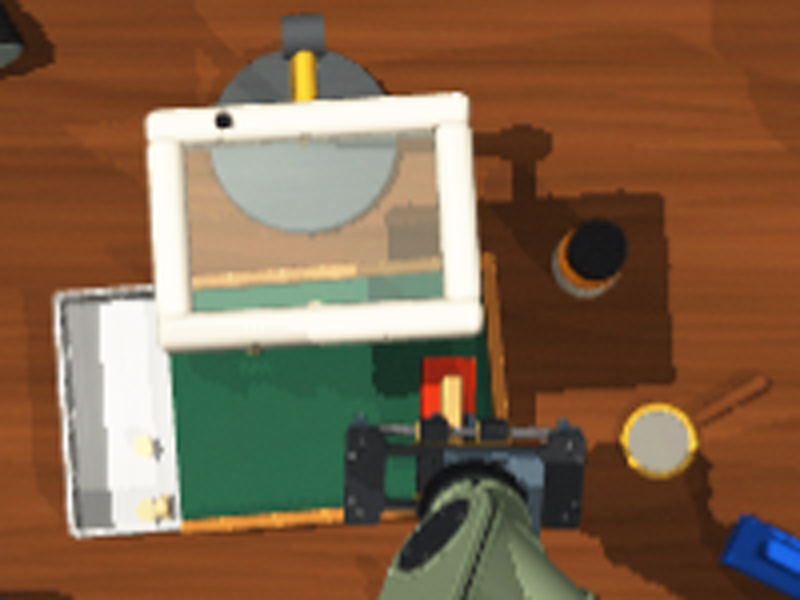

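Two distinct chip blobs, three chips, are in the pan at crop (147,446) and (155,510), at chip height. The lamp edge is at x≈585 here. Lower, then slide in under the lamp slowly.

Emit:
play_rows(targets="0 0 -10 0;0 0 -6 0;8 0.7 0 0;10 0.8 0 0;10 0.8 0 0;10 0.8 0 0;8 0.7 0 0;0 0 0 0")

```text
t: 19.42
eef_pos: [574.4, -157.4, 83.8]
tool_rot: [2.01, 1.986, 0.428]
force: [-0.4, -0.3, -1.8]
width: 0.172
```

```bash
python3 st.py
python3 - <<'E'
from h import *
a,d,c=cap('side');cv2.imwrite('pics/s3.png',cv2.resize(a[130:290,215:355],None,fx=4,fy=4,interpolation=2))
E
```

```text
[-0.367  0.358  2.028  0.399  0.399 -2.267] [ 574.4 -157.4   83.8] x [0.009 1.    0.012] z [ 0.401  0.007 -0.916] lean 23.650621925438745 az 1.0421485470776564 F [-0.4 -0.3 -1.8] 15.648409920850083 19.425
```

View pics/s3.png

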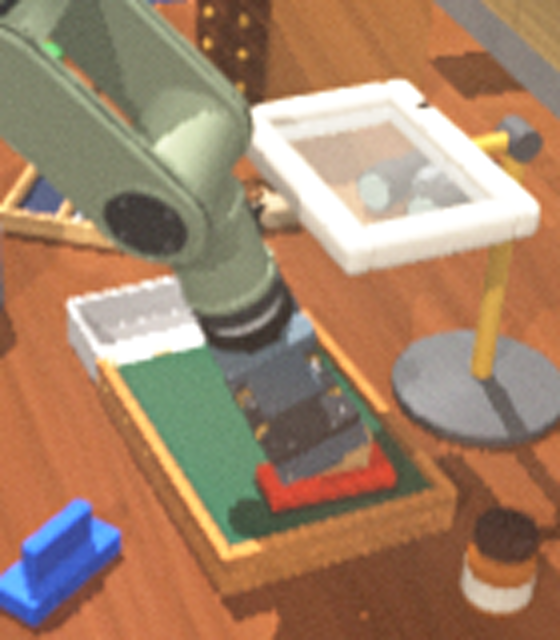

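Run:
```python
from h import *
a,d,c=cap('top')
vv,uu=np.mgrid[100:230,240:340]; uv=np.c_[uu.ravel(),vv.ravel()]; W=world(c,d,uv)
hsv=cv2.cvtColor(a,cv2.COLOR_BGR2HSV)[uv[:,1],uv[:,0]].astype(int)
k=(abs(W[:,1]+157)<25)
for lo in range(100,420,20):
    q=k&(W[:,2]>=lo)&(W[:,2]<lo+20); 
    if q.any():
        rob=q&((hsv[:,1]>40)|(hsv[:,2]<150)); lam=q&~((hsv[:,1]>40)|(hsv[:,2]<150))
        print(lo,'robot max x',W[rob,0].max() if rob.any() else None,'pale min x',W[lam,0].min() if lam.any() else None)
```

```text
100 robot max x 586.3050431198628 pale min x None
120 robot max x 571.7650403482005 pale min x None
140 robot max x 584.5835259316483 pale min x None
160 robot max x 583.7341212032479 pale min x None
180 robot max x 559.6397479828026 pale min x None
220 robot max x 550.0982253997823 pale min x None
240 robot max x 545.988290674409 pale min x None
260 robot max x 734.2898273406012 pale min x 586.1078963627043
280 robot max x 727.7642095599501 pale min x 585.6153601767328
300 robot max x 516.2597166962967 pale min x None
320 robot max x 522.4592326016098 pale min x None
340 robot max x 496.3721165140017 pale min x None
360 robot max x 511.0832013148891 pale min x None
380 robot max x 509.7959763160445 pale min x None
400 robot max x 505.8080665425449 pale min x None
```

Clearance from wrist to lamp is 39 mm now, and will be about 18 mm at the planned offset. Go on, then down.

Emit:
play_rows(targets="8 0.7 0 0;8 0.7 0 0;5 0.4 0 0;0 0 -2 0;0 0 -2 0;0 0 -0.6 0;0 0 0 0")

```text
t: 20.4
eef_pos: [594.6, -155.5, 79.8]
tool_rot: [2.01, 1.986, 0.429]
force: [-5.6, 1.9, 4.6]
width: 0.173
```

```bash
python3 st.py
```

```text
[-0.349  0.387  1.991  0.378  0.401 -2.229] [ 594.6 -155.5   79.8] x [0.01  1.    0.012] z [ 0.401  0.007 -0.916] lean 23.659350966728447 az 1.0572512155095766 F [-5.6  1.9  4.6] 15.764734949662266 20.4
```

Emit:
play_rows(targets="-0.3 4 -0.3 1.5;-0.4 6 0 1.5;-0.8 10 0 1.5;-1 12 0 0.7;-1.2 14 0 0;-1.2 14 0 0;-1.2 14 0 0;-1.2 14 0 0;-1.2 14 0 0;-1.2 14 0 0")

```text
t: 21.65
eef_pos: [585.7, -38.9, 79.7]
tool_rot: [1.923, 2.082, 0.449]
force: [0.8, -3.8, 3.5]
width: 0.17
```

```bash
python3 st.py
```

```text
[-0.139  0.348  2.062  0.297  0.342 -2.05 ] [585.7 -38.9  79.7] x [-0.082  0.997  0.011] z [ 0.401  0.043 -0.915] lean 23.762123137221344 az 6.1352762317172305 F [ 0.8 -3.8  3.5] 15.538411408499107 21.65
```

Emit:
play_rows(targets="-1.2 14 0 0;-1.2 14 0 0;-1 12 0 0;-0.9 10 0 0;-0.9 10 0 0;-0.9 10 0 0;-0.8 9 0 0;-0.8 9 0 0;-0.8 9 0 0;-0.5 6 0 0")

```text
t: 22.9
eef_pos: [576.4, 64.1, 79.6]
tool_rot: [1.923, 2.084, 0.449]
force: [0.4, -5.2, 5.3]
width: 0.176
```

```bash
python3 st.py
python3 - <<'E'
from h import *
a,d,c=cap('side');cv2.imwrite('pics/s4.png',cv2.resize(a[150:290,215:355],None,fx=4,fy=4,interpolation=2))
E
```

```text
[ 0.086  0.336  2.082  0.031  0.309 -1.592] [576.4  64.1  79.6] x [-0.082  0.997  0.012] z [ 0.4    0.044 -0.915] lean 23.725934790372495 az 6.2487966230092775 F [ 0.4 -5.2  5.3] 16.017329635240674 22.9
```

View pics/s4.png

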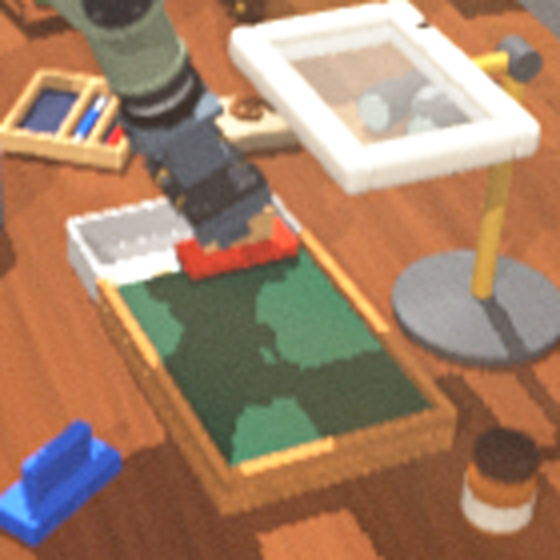

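The board is clear of chips. Lift away from the lamp and re-check the pan and tray from a clear view.

Emit:
play_rows(targets="-10 0 5 0;-15 0 10 0;-15 5 15 0;-15 15 15 0;-5 30 15 0;0 40 10 4;-5 40 5 5")

```text
t: 23.82
eef_pos: [509.3, 194.3, 154.5]
tool_rot: [1.767, 2.247, 0.48]
force: [0.4, -0.1, -1.8]
width: 0.175
```

```bash
python3 st.py
python3 - <<'E'
from h import *
a,d,c=cap('top');cv2.imwrite('pics/t4.png',cv2.resize(a[125:235,90:240],None,fx=5,fy=5,interpolation=2))
np.savez('t4.npz',im=a,d=d)
vv,uu=np.mgrid[148:214,98:168]; uv=np.c_[uu.ravel(),vv.ravel()]
# wall tops by colour (pale wood), projected onto z=24
hsv=cv2.cvtColor(a,cv2.COLOR_BGR2HSV)[uv[:,1],uv[:,0]].astype(int)
W=world(c,d,uv); P=onplane(c,uv,24)
k=(hsv[:,0]>10)&(hsv[:,0]<28)&(hsv[:,2]>140)&(abs(W[:,2]-23)<9); print(k.sum(),cv2.minAreaRect(P[k][:,:2].astype(np.float32)),np.median(W[k,2]))
b=(hsv[:,0]>100)&(hsv[:,0]<130)&(hsv[:,1]>70)&(W[:,2]<16)&(W[:,2]>-8)
m=np.zeros(a.shape[:2],np.uint8); m[uv[b,1],uv[b,0]]=1
n,l,s,ce=cv2.connectedComponentsWithStats(m)
i=1+np.argmax(s[1:,4]); ys,xs=np.nonzero(l==i); print('blue slot',s[i],cv2.minAreaRect(onplane(c,np.c_[xs,ys],4)[:,:2].astype(np.float32)))
E
```

```text
[ 0.366  0.182  2.056 -0.081  0.496 -1.38 ] [509.3 194.3 154.5] x [-0.238  0.971  0.012] z [ 0.386  0.106 -0.916] lean 23.58126735784663 az 15.408845693225597 F [ 0.4 -0.1 -1.8] 15.992843515977345 23.825
330 ((524.4260864257812, 377.7640075683594), (135.94769287109375, 137.67977905273438), 56.63481521606445) 21.637418121010455
blue slot [109 175  35  30 480] ((498.39678955078125, 400.280029296875), (113.16310119628906, 50.76585388183594), 56.7249755859375)
```

View pics/t4.png

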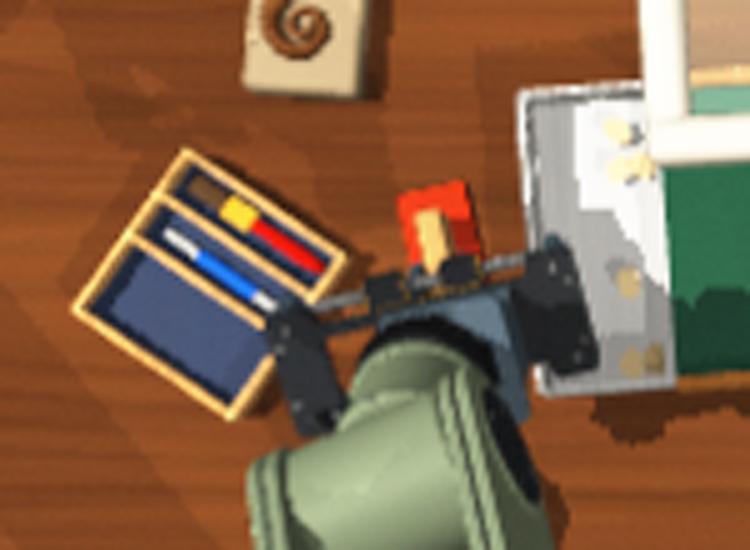

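The pan shows chips at crop (622,130), (635,165), (628,280) and (640,360), with none on the desk. The tray slot is at about (496,397), angle 56.7°, so move above it.

Emit:
play_rows(targets="-2 25 0 6;-3 30 0 8;-3 32 -5 8;-3 32 -10 8;-3 32 -10 8;-3.4 25 -10 4.9;-3 15 -5 0;0 0 0 0")

```text
t: 24.88
eef_pos: [489.2, 384.5, 113.3]
tool_rot: [0.86, 2.85, 0.599]
force: [-0.7, -0.3, -2.9]
width: 0.179
```

```bash
python3 st.py
python3 - <<'E'
from h import *
def red(a,d,c,y0,y1,x0,x1,zl):
    hsv=cv2.cvtColor(a,cv2.COLOR_BGR2HSV).astype(int)
    m=((hsv[...,0]<8)|(hsv[...,0]>172))&(hsv[...,1]>150)&(hsv[...,2]>90); M=np.zeros_like(m); M[y0:y1,x0:x1]=m[y0:y1,x0:x1]
    ys,xs=np.nonzero(M); W=world(c,d,np.c_[xs,ys]); k=W[:,2]>zl; W=W[k]; uv=np.c_[xs,ys][k]
    print(len(W),np.percentile(W[:,2],[10,50,90]))
    h=np.median(W[:,2]); 
    for Q in(W,onplane(c,uv,h)): print(cv2.minAreaRect(Q[:,:2].astype(np.float32)))
c=r.get_calibration('top'); z=np.load('t4.npz'); red(z['im'],z['d'],c,155,190,165,190,90)
a,d,c=cap('top');cv2.imwrite('pics/t5.png',cv2.resize(a[135:235,80:230],None,fx=5,fy=5,interpolation=2)); red(a,d,c,140,215,100,180,50)
# pan chips
hsv=cv2.cvtColor(a,cv2.COLOR_BGR2HSV).astype(int)
m=((hsv[...,0]>12)&(hsv[...,0]<35)&(hsv[...,1]>30)&(hsv[...,2]>120)).astype(np.uint8)
n,l,s,ce=cv2.connectedComponentsWithStats(m)
psi=np.radians(4.8)
for i in range(1,n):
    ys,xs=np.nonzero(l==i)
    if s[i,4]<8: continue
    p=onplane(c,ce[i],11)[0]-[574,-66,0]; bx=p[0]*np.cos(psi)+p[1]*np.sin(psi); by=-p[0]*np.sin(psi)+p[1]*np.cos(psi)
    if abs(bx)<108 and 120<by<228: print('pan',s[i,4],np.round(ce[i]),round(bx),round(by),np.median(world(c,d,np.c_[xs,ys])[:,2]))
E
```

```text
[ 0.557  0.355  1.927  0.367  0.516 -2.288] [489.2 384.5 113.3] x [-0.835  0.551  0.013] z [ 0.21   0.34  -0.917] lean 23.52543522714014 az 58.29626725231451 F [-0.7 -0.3 -2.9] 16.314131621017975 24.875
134 [119.39812337 123.31236236 127.35243235]
((549.335693359375, 197.27662658691406), (64.46888732910156, 54.668701171875), 14.879632949829102)
((553.49755859375, 203.53944396972656), (51.43156051635742, 44.34184646606445), 13.47413444519043)
91 [ 79.60903557  83.35802141 197.44689741]
((483.47113037109375, 198.3344268798828), (508.3487548828125, 76.00455474853516), 78.65167999267578)
((533.343505859375, 379.1462707519531), (49.82312774658203, 150.1988067626953), 18.642807006835938)
pan 13 [211. 142.] 106 168 37.90940159979527
pan 12 [199. 142.] 106 210 38.36372113152431
pan 20 [213. 151.] 73 164 14.448538496896921
pan 20 [216. 181.] -32 163 13.061104380830372
pan 48 [218. 197.] -87 159 12.960559719303589
```

View pics/t5.png

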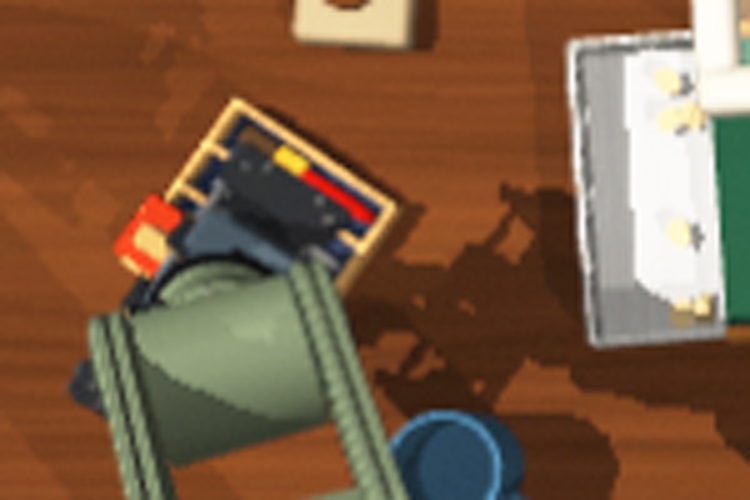

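Scraper yaw in hand matches the slot, and the TCP is within 1 mm of target. Lower to just above the tray walls and check.

Emit:
play_rows(targets="-0.3 0.8 -15 0;0 0 -12 0;0 0 -6 0;0 0 0 0")

```text
t: 25.42
eef_pos: [490.1, 384.7, 80.0]
tool_rot: [0.861, 2.849, 0.599]
force: [0.5, -0.9, -2.4]
width: 0.176
```

```bash
python3 st.py
python3 - <<'E'
from h import *
a,d,c=cap('side');np.savez('s6.npz',im=a,d=d)
b,e,c2=cap('top')
A=cv2.resize(a[150:210,195:285],None,fx=6,fy=6,interpolation=2);B=cv2.resize(b[140:205,95:240],None,fx=4,fy=4,interpolation=2)
H=max(A.shape[1],B.shape[1]); f=lambda x:cv2.copyMakeBorder(x,0,0,0,H-x.shape[1],0)
cv2.imwrite('pics/s6.png',cv2.resize(np.vstack([f(A),f(B)]),None,fx=.9,fy=.9))
# scraper red top points (z 35..50) from both cams
for im,dd,cc in((a,d,c),(b,e,c2)):
    hsv=cv2.cvtColor(im,cv2.COLOR_BGR2HSV).astype(int); m=((hsv[...,0]<8)|(hsv[...,0]>172))&(hsv[...,1]>150)&(hsv[...,2]>90)
    ys,xs=np.nonzero(m); W=world(cc,dd,np.c_[xs,ys]); k=(W[:,2]>24)&(W[:,2]<60)&(np.hypot(W[:,0]-510,W[:,1]-410)<90); W=W[k]
    u=np.array([np.cos(np.radians(56.7)),np.sin(np.radians(56.7))]);v=np.array([-u[1],u[0]])
    q=W[:,:2]-[496.3,396.8]; print(len(W),'along',np.percentile(q@u,[2,98]),'across',np.percentile(q@v,[2,98]),np.percentile(W[:,2],[5,50,95]))
E
```

```text
[ 0.557  0.402  1.962  0.428  0.441 -2.355] [490.1 384.7  80. ] x [-0.834  0.552  0.013] z [ 0.21   0.34  -0.917] lean 23.546149705463673 az 58.21091094644335 F [ 0.5 -0.9 -2.4] 16.020526939000618 25.425
108 along [-57.74260062  51.02132175] across [-23.13717004  18.68185996] [37.5710355  48.56187709 52.7472945 ]
67 along [26.29623685 54.60392778] across [-24.27608577  20.12953528] [44.48318762 49.25424009 54.62435092]
```

View pics/s6.png

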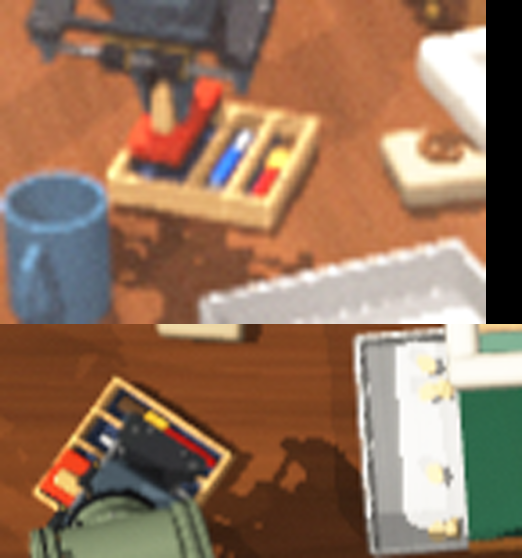

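Both views place the scraper over the wide compartment, with residuals of about -2 mm along and -2 mm across, which I correct while lowering.

Emit:
play_rows(targets="-0.9 2 -8 0;0 0 -7 0;0 0 -5 0;0 0 -3 0;0 0 -1.5 0;0 0 -1 0;0 0 0 0")

```text
t: 26.4
eef_pos: [489.6, 387.2, 55.5]
tool_rot: [0.86, 2.848, 0.601]
force: [0.4, -0.8, -2.7]
width: 0.169
```

```bash
python3 st.py
```

```text
[ 0.562  0.438  1.986  0.487  0.384 -2.417] [489.6 387.2  55.5] x [-0.834  0.551  0.012] z [ 0.212  0.341 -0.916] lean 23.645802549511107 az 58.12006139549528 F [ 0.4 -0.8 -2.7] 15.404818434904763 26.4
```

Emit:
play_rows(targets="0 0 -1 0;0 0 -0.8 0;0 0 -0.5 0;0 0 0 0;0 0 0 0")

```text
t: 27.02
eef_pos: [489.5, 387.2, 53.7]
tool_rot: [0.859, 2.848, 0.602]
force: [-3.3, -4.4, 5.0]
width: 0.172
```

```bash
python3 st.py
```

```text
[ 0.561  0.441  1.988  0.494  0.38  -2.424] [489.5 387.2  53.7] x [-0.834  0.551  0.012] z [ 0.212  0.341 -0.916] lean 23.66957896376442 az 58.12304761856253 F [-3.3 -4.4  5. ] 15.676148057122017 27.025
```

It is seated, with 5 N contact at the expected height. Open slightly, then retreat up.

Emit:
play_rows(targets="0 0 0 0;0 0 0 0;0 0 0 0;0 0 0 0;0 0 8 0;-3 -4 15 0;-6 -9 25 0;-6 -9 40 0;-6 -9 40 0;0 0 0 0", grip=40)

```text
t: 28.28
eef_pos: [470.0, 356.5, 186.3]
tool_rot: [0.857, 2.84, 0.609]
force: [-0.6, -1.0, -0.6]
width: 0.438
```

Emit:
play_rows(targets="-10 -20 40 0;-20 -40 40 0;-20 -50 20 0;-10 -40 0 0;0 -20 0 0;0 0 0 0")

```text
t: 29.02
eef_pos: [408.1, 185.0, 280.9]
tool_rot: [0.864, 2.847, 0.6]
force: [1.4, -0.5, 0.5]
width: 0.441
```

```bash
python3 st.py
python3 - <<'E'
from h import *
u=np.array([np.cos(np.radians(56.7)),np.sin(np.radians(56.7))]);v=np.array([-u[1],u[0]])
for n in('top','side'):
    im,dd,cc=cap(n); hsv=cv2.cvtColor(im,cv2.COLOR_BGR2HSV).astype(int)
    m=((hsv[...,0]<8)|(hsv[...,0]>172))&(hsv[...,1]>150)&(hsv[...,2]>90)
    ys,xs=np.nonzero(m); uv=np.c_[xs,ys]; W=world(cc,dd,uv); q=W[:,:2]-[496.3,396.8]
    k=(W[:,2]>12)&(W[:,2]<40)&(abs(q@u)<75)&(abs(q@v)<32)
    P=onplane(cc,uv[k],24)[:,:2]; print(n,k.sum(),cv2.minAreaRect(P.astype(np.float32)),'along',np.percentile((P-[496.3,396.8])@u,[1,99]),'across',np.percentile((P-[496.3,396.8])@v,[1,99]),np.percentile(W[k,2],[5,50,95]))
    m=((hsv[...,0]>12)&(hsv[...,0]<40)&(hsv[...,1]>30)&(hsv[...,2]>110)); ys,xs=np.nonzero(m); uv=np.c_[xs,ys]; W=world(cc,dd,uv); p=W[:,:2]-[574,-66]
    ps=np.radians(4.8); bx=p[:,0]*np.cos(ps)+p[:,1]*np.sin(ps); by=-p[:,0]*np.sin(ps)+p[:,1]*np.cos(ps)
    for tag,kk in(('pan',(abs(bx)<98)&(by>139)&(by<221)&(W[:,2]>7)&(W[:,2]<30)),('board',(abs(bx)<94)&(abs(by)<131)&(W[:,2]>20)&(W[:,2]<60))):
        M=np.zeros(m.shape,np.uint8); M[uv[kk,1],uv[kk,0]]=1; N,l,s,ce=cv2.connectedComponentsWithStats(M)
        for i in range(1,N):
            if s[i,4]>3:
                t=kk&(l[uv[:,1],uv[:,0]]==i); print(' ',tag,s[i,4],np.round([bx[t].min(),bx[t].max(),by[t].min(),by[t].max(),np.median(W[t,2]),W[t,2].max()]))
E
```

```text
[ 0.191 -0.062  1.965  0.361  0.98  -2.525] [408.1 185.  280.9] x [-0.833  0.554  0.012] z [ 0.212  0.34  -0.916] lean 23.605130072285643 az 58.006292043971406 F [ 1.4 -0.5  0.5] 40.20802164365785 29.025
top 288 ((497.6910095214844, 398.5325927734375), (111.1368179321289, 46.373634338378906), 56.68733596801758) along [-52.51934223  56.73909093] across [-22.4781856   22.97039379] [17.4875021  22.61069078 27.43456597]
  pan 18 [ 68.  80. 157. 171.  14.  21.]
  pan 42 [ 39.  56. 141. 173.  16.  24.]
  pan 19 [-39. -25. 157. 169.  13.  19.]
  pan 35 [-97. -81. 145. 173.  13.  21.]
  board 5 [ 39.  41. -91. -78.  29.  31.]
side 78 ((497.57012939453125, 396.450439453125), (107.64563751220703, 43.895503997802734), 55.22671127319336) along [-52.46863015  53.01589327] across [-23.02105524  21.20120521] [18.91405181 22.076442   27.00851139]
  pan 5 [ 39.  43. 140. 164.  21.  26.]
  pan 5 [-44. -27. 153. 159.  13.  16.]
  pan 4 [-91. -84. 144. 166.  16.  22.]
  board 4 [ 92.  94. 121. 130.  41.  44.]
  board 8 [91. 94. 45. 73. 41. 46.]
  board 5 [91. 93. 15. 39. 40. 43.]
  board 5 [ 93.  94. -13.   2.  36.  42.]
  board 5 [-94. -92.  25.  49.  29.  31.]
  board 6 [  92.   93. -107.  -93.   37.   41.]
  board 4 [-94. -93. -65. -47.  28.  30.]
  board 9 [  64.   91. -126. -119.   30.   35.]
  board 6 [  35.   53. -126. -120.   30.   32.]
  board 39 [ -93.   25. -127. -118.   28.   33.]
```

The scraper is within about 2 mm and about 1° of the slot in both views. The pan shows two single chips and two pairs, six in all, and the board is clear.

```bash
python3 -c "
from rig import r
print(r.hand_in())"
```

```text
the job is handed in; nothing more can be done
None
```

All six chips are in the pan and the scraper is back in the wide compartment, released. I handed in at about 29 s of the 61 s allowed.

- **Lean:** the moves offer no tilt, so I got one by pushing against the arm's reach limit to 34.7°. I trimmed that to about 24° at joint 5's lower limit so the tool fitted under the lamp.
- **Sweep:** with the scraper held at its rib I made two strokes along the board. The first cleared the near three chips, the second the three under the lamp. Before the last 20 mm in under the lamp the wrist was measured 39 mm clear of it, leaving about 18 mm by estimate.
- **Placing:** I set the scraper down with about 5 N of contact at the expected height, then opened the fingers and backed away.

**Last checks:**
- **Chips:** the top view shows two single chips and two touching pairs in the pan. The six comes from reading the two larger blobs as pairs by their area, because no view separated all six chips. The side view shows only parts of them. No chip was seen on the board; the few small patches the check found there were at face or lip height, nearly all along the edges.
- **Scraper:** it is 2 mm from the slot centre and within 0.1° of its direction by the top view. The side view disagrees slightly, giving 1.5° off, which is still inside the 0.15 rad limit. The depth reading puts it on the compartment floor.
- **Joint 6:** it touched the end of its range twice, while I reduced the lean and while lowering at the first stroke's start. The controller held it there, so I started that stroke about 20 mm further along.

I did not measure the brush, chisel, loupe and other bystanders afterwards. Nothing in the pictures I viewed suggested they had moved.

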